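Hang a wood core in the cavity meter

ROBOT

A 7-joint arm with a two-finger parallel gripper is mounted at the origin on the work surface. World frame = base frame: x ahead of the robot, y to its left, z up, the work surface at z = 0. Lengths are in m, angles in rad, forces in N, time in s.
With the tool pointing down it reaches from about 0.425 to 0.925 m from the base axis. Payload 6.8 kg.
Tool frame: the origin (TCP) lies at the very end of the fingers, on their centre line; the grasp point (between the pads) lies 19 mm behind it; y points along the fingers, x is the direction in which the jaws open and shut, and the axes are right-handed (so a half turn about y gives the same grasp; the last joint's range is limited). The gripper opens to 85 mm and grips with 20 to 120 N. Pads are 22 mm wide; open, the fingers measure 114 mm over their backs; the gripper's body (76 mm by 85 mm) begins 54 mm behind the grasp point. The pads swing forward as they close: fully open they stand 13 mm farther back than shut.
Start: joints at [-1.335, 0.477, 0.022, 1.555, -0.011, 1.109, -0.083], TCP at [0.228, 0.636, 0.231] pointing down, gripper open.
Joint ranges: [-2.96, 2.96], [-0.34, 2.1], [-1.41, 1.46], [0.24, 2.44], [-1.37, 4.51], [0.17, 1.92], [-2.96, 2.96]. Speed limits (rad/s): [2.39, 2.39, 3.14, 3.14, 3.14, 3.14, 3.14].

INTERFACE

Orientations are given as a unit quaternion [w, x, y, z].
In Python, from station import monitor, vision, order gives the robot as it stands.
- The arm moves only by the tool send_rows, never from a script. Its argument "moves" is a list of rows, each a list of 7 numbers: the turn, a rotation vector about the tool's x, y, z in rad, then the shift along the tool's x, y, z in mm, then the opening, from 0 (shut) to 1 (fully open). In form: [[wx, wy, wz, dx, dy, dz, gripper], ...]. A call has 1 to 8 rows; each row shifts and turns the pose as measured when the row begins, along the tool's axes as they then stand; what a row does not reach is not made up. A row lasts 1/10 s, in which the tool goes at most 50 mm and 8.59 degrees, less where a joint would pass 70% of its speed; a pose out of reach is approached as far as the arm can. A call is refused whole if a number of a shift passes 50 or a number of a turn 0.15, either way. A call with a gripper value outside its range is refused whole. The fingers move at their own pace and stop on an object; "grip_force" is the grip in N (left out, the last holds). Time passes only in rows, so rows that do not move let the fingers close. It gives the time, the measured TCP pose, the force and the opening at its end, in the units of the state.
- monitor.get_obs(): the state, without advancing time (a new reading comes with each control period).
- vision.read_camera(name): name is "scene" or "top" or "wrist"; returns a dict with "img" (480x640x3 uint8, red, green, blue), "K" (3x3 intrinsics, pixels), "rvec" (rotation vector, rad) and "tvec" (3), from world to camera coordinates, as OpenCV has them. Camera axes: x right, y down, z forward; pixel columns grow to the right and rows downward; lengths in m; the calibration is good to about 2 mm. The wrist camera is an equidistant fisheye: a pixel r from the principal point sees the ray r / f radians off the axis. A picture is of the moment at which its call begins. There is no depth.
- order.hand_in(): hands the job in, once; it reports no verdict.
Trained networks look in the newest picture that a camera, given by its name, has taken for a name from the list of things; names that differ only in an ending like _2 or _b are one class to them, and where a whole thing is asked for, a point or a joint stands for the part that bears it (a point fixed in the world has none). Each returns a list of dicts, best first, with "score" (0 to 1); they miss things now and then, are a little off and sometimes report something else, mostly with a low value. They report only what shows in the picture. A call takes as long as a camera call.
- vision.cut_out(camera, thing): "region" (480x640 bool, what is visible of it) and "xy" ([column, row] in pixels, amid what is visible of it).
The state is a dict: "t": time; "q": joint angles; "joint_vel": joint speeds; "joint_torque": joint torques, N m; "eef_pos": TCP position; "tool_rot": TCP orientation; "contact_force": force on the tool from outside, world axes, zero at the start; "torque": the same for the moment, N m; "gripper_width": opening from 0.0 (shut) to 1.0 (fully open).
Only numpy, scipy, OpenCV 4.12 (cv2) and the standard library are available. Lean on these libraries where they do the work, as an engineer would, in place of code of your own. Each camera call takes 0.05 s, during which the arm holds its last target. There are 200 camera calls.

TASK

Take a moisture reading of the drill core: with the meter's cavity still empty, press its zero button fully down and let it come up again, then take the core holder (the one with the square grip) out of the rack and lower the core straight down the middle of the meter's guide hole without touching the meter anywhere. Finish holding it there, upright, still and centred, with the holder's flange about 10 mm above the mouth of the hole and never resting on it: do not let go. Leave the reference rod in the rack and everything else on the bench where it is.

Things in the scene. Friction and masses are not known exactly. Their poses are not given: they have to be found in the camera images.
- meter: microwave cavity meter, fixed. White base 190 (x) by 300 (y) by 45 mm high; on it an aluminium drum, 132 mm across, centred 75 mm to -y of the base's centre, flat top at 125 mm, with a white sleeve (48 mm across, 6 mm high) round the guide hole. The zero button and, beyond it to +x, a flat dark display lie on the +y half. Origin: centre of the underside; z up. On the robot's left, yaw within 0.3
- bore_mouth (a point): centre of the mouth of the vertical guide hole, on top of the white sleeve (131 mm above the bench, 75 mm to -y of the meter's centre). The hole is round, 26 mm across and 86 mm deep to the cavity floor. Axes are the meter's, z up
- zero_button (a joint): travel of the meter's zero button, m: 0 up, 0.006 fully down (about 5 N; a spring brings it back)
- zero_button_top (a point): centre of the top of the zero button's cap, which moves with it: black cap 28 mm across in a flat steel bezel 44 mm across, pressed straight down. With the button up it is 67 mm above the bench, 45 mm to -x and 80 mm to +y of the meter's centre
- rack: plywood rack fixed to the bench, 75 mm (x) by 210 mm (y) by 100 mm high, open at both long sides; its top board is 10 mm thick and has two 21 mm holes 55 mm to +y and -y of its centre. The core holder hangs in one and the reference rod in the other. Origin: centre of the underside; z up
- core_holder: core holder, loose, 45 to 80 g: square aluminium grip 18 by 18 by 45 mm on a round flange (32 mm across, 4 mm thick); below it a 16 mm collet 10 mm long, then a round 12 mm wood core ending 80 mm below the flange. Origin: centre of the flange's underside, at first on the rack's top; the grip spans 4 to 49 mm above it, faces square to x and y; z up. Hangs steady when held by the grip
- core_tip (a point): centre of the free lower end of the wood core, 80 mm below the holder's origin on its axis; axes as the holder's
- reference: the meter's reference rod, loose, hanging in the other hole of the rack: black round knob 33 mm across on a short neck (its top 34 mm above the flange's underside), the same 32 mm flange, and a white plastic rod 16 mm across and 60 mm long below. Origin: centre of the flange's underside. To be left alone
- tree_disc: slice of tree trunk, 120 mm across, 25 mm thick, lying loose beyond meter and rack. Origin: centre of its underside. To be left alone
- pin_jar: closed amber glass jar with a white cap, 48 mm across, 62 mm high, beyond the rack. Origin: centre of its underside. To be left alone

How it is judged:
By the outcome, as a careful person would: the job done as asked, in the order asked, and still so for the second after the job is handed in, while the arm keeps its last pose, push and grip.
It also fails if it takes over 64 s, if anything falls off the work surface, if the arm or the gripper's body presses on something with over 40 N, if the wrist force passes 120 N, or if a joint passes its speed limit or range.

## Working session

There is one attempt and no reset: what is moved stays moved. The work goes in short steps, Python scripts to look and compute and a tool call to move; the robot and the scene stay as the last step left them, time stands still between calls to the robot, and variables do not carry over. Pictures are saved under pics/ and viewed, on a budget of 10 in all, crops included, one or two more only if the job needs it, and the job is handed in when it is done.

Besides the shell and the picture viewer there is one more tool, called after ">>>" as a command line: name --pt "numbers of a row" for each row, then --argument value for the rest. send_rows: Moves the arm, as the interface text tells. Its arguments: {"type":"object","properties":{"moves":{"type":"array","items":{"type":"array","items":{"type":"number"}}},"grip_force":{"type":"number"}},"required":["moves"]}

```bash
ls; mkdir -p pics; python3 - <<'E'
from station import monitor, vision, order
import cv2,numpy as np
o=monitor.get_obs()
for k,v in o.items(): print(k,np.round(v,4).tolist())
for c in ("scene","top"):
    r=vision.read_camera(c); cv2.imwrite(f"pics/{c}0.png",r["img"][:,:,::-1])
    print(c,r["K"].round(1).tolist(),np.round(r["rvec"],4).tolist(),np.round(r["tvec"],4).tolist())
    for n in ("meter","zero_button_top","rack","core_holder","reference","bore_mouth"):
        try: print(n,[(round(d["score"],2),np.round(d["xy"],1).tolist(),int(d["region"].sum())) for d in vision.cut_out(c,n)][:3])
        except Exception as e: print(n,e)
E
```

```text
pics
t 0.0
q [-1.3351, 0.4778, 0.0224, 1.5565, -0.0115, 1.1093, -0.0831]
joint_vel [-0.0002, 0.0001, 0.0, -0.0007, 0.0012, 0.0008, 0.0002]
joint_torque [-0.0001, -59.6461, 1.6081, -28.119, 0.0125, 0.0096, -0.0]
eef_pos [0.2274, 0.6349, 0.2303]
tool_rot [-0.5777, 0.5786, 0.4066, -0.4076]
contact_force [-0.6413, 0.3567, 1.2326]
torque [-0.0415, 0.0172, 0.0687]
gripper_width 0.9984
scene [[459.8, 0.0, 318.9], [0.0, 459.8, 238.8], [0.0, 0.0, 1.0]] [0.8225, 2.6414, -0.9859] [0.5449, -0.1997, 1.1953]
meter [(0.87, [423.7, 295.6], 15525), (0.21, [292.9, 123.6], 203)]
zero_button_top [(0.6, [476.2, 289.1], 217)]
rack [(0.95, [304.5, 164.5], 3523)]
core_holder [(0.53, [293.5, 122.4], 214), (0.29, [422.3, 297.1], 15611)]
reference [(0.54, [316.1, 149.3], 223), (0.54, [292.1, 120.8], 234)]
bore_mouth [(0.86, [423.0, 293.4], 15419)]
top [[525.0, 0.0, 317.3], [0.0, 525.0, 236.9], [0.0, 0.0, 1.0]] [2.1447, -2.198, 0.0639] [0.0176, 0.6309, 1.0183]
meter [(0.75, [511.2, 295.8], 300), (0.74, [237.7, 293.9], 14841)]
zero_button_top [(0.61, [203.2, 326.2], 170)]
rack [(0.97, [471.0, 298.7], 4370)]
core_holder [(0.78, [514.9, 298.2], 324)]
reference [(0.53, [449.8, 300.9], 319)]
bore_mouth [(0.98, [239.6, 295.3], 14886)]
```

View pics/top0.png

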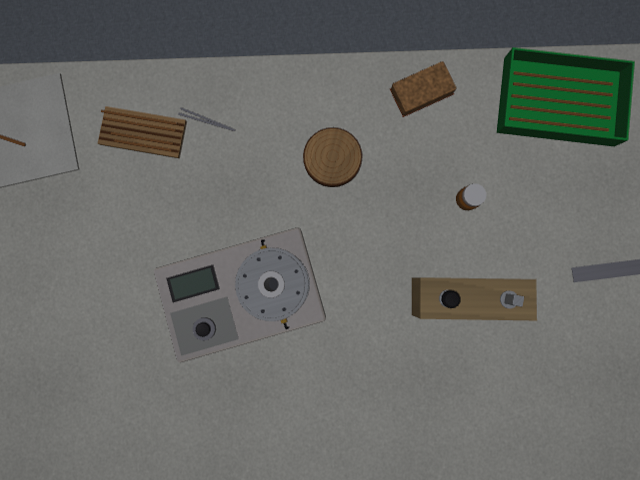

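View pics/scene0.png

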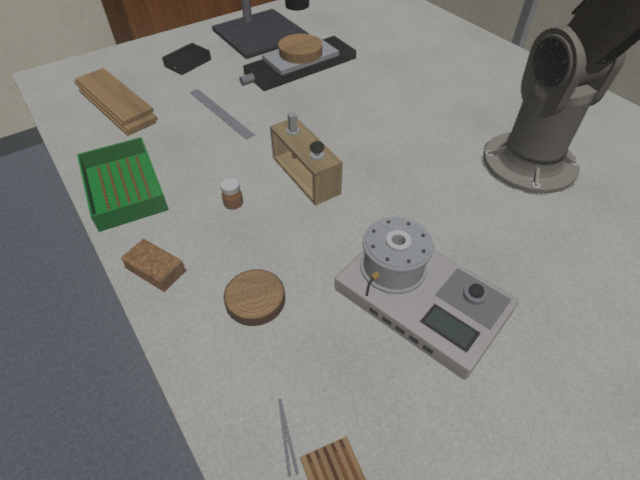

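```bash
cat > h.py <<'E'
from station import monitor, vision, order
import cv2,numpy as np
from scipy.spatial.transform import Rotation as R
def cam(c): 
    r=vision.read_camera(c); r["R"]=cv2.Rodrigues(np.array(r["rvec"],float))[0]; r["t"]=np.array(r["tvec"],float).ravel(); return r
def ray(r,uv,fish=False):
    K=r["K"]; p=np.array([(uv[0]-K[0,2])/K[0,0],(uv[1]-K[1,2])/K[1,1]])
    if fish:
        a=np.hypot(*p); d=np.array([*(p/max(a,1e-9)*np.sin(a)),np.cos(a)])
    else: d=np.array([*p,1])
    return -r["R"].T@r["t"], r["R"].T@d
def plane(r,uv,z,fish=False):
    o,d=ray(r,uv,fish); return o+d*(z-o[2])/d[2]
def proj(r,X,fish=False):
    c=r["R"]@np.asarray(X,float)+r["t"]
    if fish:
        a=np.arctan2(np.hypot(c[0],c[1]),c[2]); p=c[:2]/np.hypot(c[0],c[1])*a
    else: p=c[:2]/c[2]
    return p*[r["K"][0,0],r["K"][1,1]]+r["K"][:2,2]
def tool():
    o=monitor.get_obs(); q=o["tool_rot"]; return np.array(o["eef_pos"]),R.from_quat([q[1],q[2],q[3],q[0]]).as_matrix(),o
E
python3 - <<'E'
from h import *
p,T,o=tool(); print(T.round(3))
def dark(r,uv,rad,thr):
    g=cv2.cvtColor(r["img"],cv2.COLOR_RGB2GRAY); m=np.zeros_like(g); cv2.circle(m,uv,rad,255,-1)
    ys,xs=np.where((g<thr)&(m>0)); print("  n",len(xs)); return xs.mean(),ys.mean()
def bright(r,uv,rad,thr):
    g=cv2.cvtColor(r["img"],cv2.COLOR_RGB2GRAY); m=np.zeros_like(g); cv2.circle(m,uv,rad,255,-1)
    ys,xs=np.where((g>thr)&(m>0)); print("  n",len(xs)); return xs.mean(),ys.mean()
t=cam("top"); 
dt=vision.cut_out("top","meter"); mt=[d for d in dt if d["region"].sum()>5000][0]["region"]
rt=vision.cut_out("top","rack")[0]["region"]
for nm,m in(("meter",mt),("rack",rt)):
    c=max(cv2.findContours(m.astype(np.uint8),0,2)[0],key=cv2.contourArea); b=cv2.boxPoints(cv2.minAreaRect(c)); print(nm,b.round(1).tolist())
ub=dark(t,(203,328),11,60); uh=dark(t,(271,284),9,100); 
print("btn",ub,plane(t,ub,.067)); print("bore",uh,plane(t,uh,.131))
for n,u,z in(("refknob",dark(t,(451,299),13,50),.134),): print(n,u,plane(t,u,z))
for u in ((512,299),(518,300),(510,299)): print("ch",plane(t,u,.104),plane(t,u,.149))
s=cam("scene")
ub=dark(s,(476,291),11,60); uh=dark(s,(399,240),8,110)
print("btn",ub,plane(s,ub,.067)); print("bore",uh,plane(s,uh,.131))
print(plane(s,(293,131),.104),plane(s,(293,114),.149), plane(s,(317,148),.134))
w=cam("wrist"); cv2.imwrite("pics/w0.png",w["img"][:,:,::-1]); print(w["K"].tolist(), (-w["R"].T@w["t"]-p)@T)
a=t["img"][270:330,400:545]; b=t["img"][265:345,170:310]; 
cv2.imwrite("pics/crop.png",np.vstack([cv2.resize(a,(640,265),interpolation=2)[:,:,::-1],cv2.resize(s["img"][110:210,260:350],(640,330),interpolation=2)[:,:,::-1][:330]]))
E
```

```text
[[ 0.337 -0.    -0.941]
 [ 0.941  0.     0.337]
 [ 0.    -1.     0.   ]]
meter [[149.60000610351562, 268.0], [300.3999938964844, 224.89999389648438], [327.70001220703125, 320.5], [176.89999389648438, 363.6000061035156]]
rack [[410.5, 319.0], [411.3999938964844, 275.6000061035156], [537.7000122070312, 278.1000061035156], [536.7999877929688, 321.6000061035156]]
  n 181
  n 173
btn (np.float64(202.67955801104972), np.float64(329.0552486187845)) [0.45863974 0.2220179  0.067     ]
bore (np.float64(270.728323699422), np.float64(283.84393063583815)) [0.54120219 0.08475842 0.131     ]
  n 271
refknob (np.float64(450.66051660516604), np.float64(298.62730627306274)) [ 0.50798079 -0.23116874  0.134     ]
ch [ 0.50347553 -0.34816043  0.104     ] [ 0.50559237 -0.33268829  0.149     ]
ch [ 0.50143761 -0.35880972  0.104     ] [ 0.50364989 -0.34283885  0.149     ]
ch [ 0.50355763 -0.34457754  0.104     ] [ 0.50567063 -0.3292732   0.149     ]
  n 93
  n 49
btn (np.float64(475.741935483871), np.float64(291.5268817204301)) [0.46509256 0.2269149  0.067     ]
bore (np.float64(400.42857142857144), np.float64(240.0)) [0.53965706 0.08938158 0.131     ]
[ 0.50456474 -0.33812564  0.104     ] [ 0.50056381 -0.34057621  0.149     ] [ 0.5154298  -0.21892707  0.134     ]
[[371.64829954431775, 0.0, 312.7069174422485], [0.0, 371.64829954431775, 238.77984620447], [0.0, 0.0, 1.0]] [-0.00071045 -0.14309559  0.06945716]
```

View pics/crop.png

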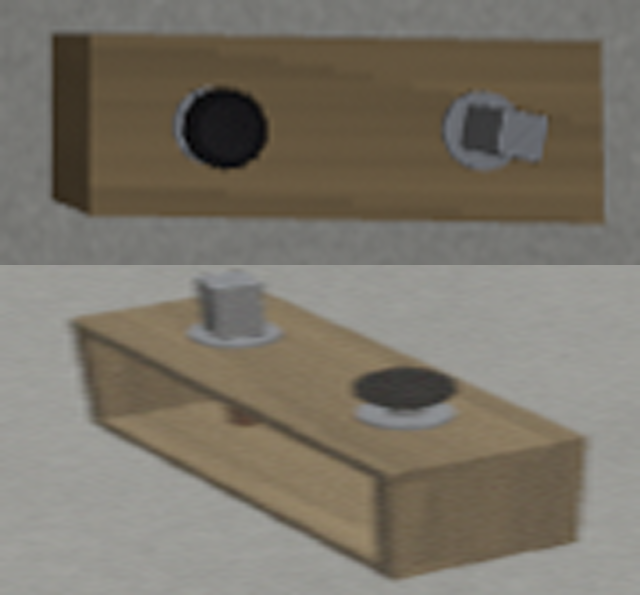

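```bash
cat >> h.py <<'E'
def plan(tgt,yaw_deg,n):
    """rows (tool frame) for straight line to tgt, tool y down, tool x at yaw_deg"""
    p,T,o=tool(); c,s=np.cos(np.radians(yaw_deg)),np.sin(np.radians(yaw_deg))
    G=np.array([[c,0,s*1.],[s,0,-c],[0,-1,0]]); 
    if np.linalg.det(G)<0: G[:,2]*=-1
    rv=R.from_matrix(T.T@G).as_rotvec(); d=(np.array(tgt)-p)/n; A=T.copy()
    print("rv",rv.round(3),"d",(np.array(tgt)-p).round(4),"q",np.round(o["q"],2).tolist(),"F",np.round(o["contact_force"],1))
    for i in range(n):
        print([*(rv/n).round(3).tolist(),*((A.T@d)*1000).round(1).tolist()]); A=A@R.from_rotvec(rv/n).as_matrix()
E
python3 -c "
from h import *
plan([.461,.224,.16],26,14)"
```

```text
rv [ 0.     0.773 -0.   ] d [ 0.2335 -0.4115 -0.0713] q [-1.34, 0.48, 0.02, 1.56, -0.01, 1.11, -0.08] F [-0.4 -0.1  0. ]
[0.0, 0.055, -0.0, -22.0, 5.1, -25.6]
[0.0, 0.055, -0.0, -20.6, 5.1, -26.8]
[0.0, 0.055, -0.0, -19.1, 5.1, -27.9]
[0.0, 0.055, -0.0, -17.5, 5.1, -28.9]
[0.0, 0.055, -0.0, -15.9, 5.1, -29.8]
[0.0, 0.055, -0.0, -14.2, 5.1, -30.6]
[0.0, 0.055, -0.0, -12.5, 5.1, -31.4]
[0.0, 0.055, -0.0, -10.8, 5.1, -32.0]
[0.0, 0.055, -0.0, -9.0, 5.1, -32.6]
[0.0, 0.055, -0.0, -7.2, 5.1, -33.0]
[0.0, 0.055, -0.0, -5.3, 5.1, -33.4]
[0.0, 0.055, -0.0, -3.5, 5.1, -33.6]
[0.0, 0.055, -0.0, -1.6, 5.1, -33.8]
[0.0, 0.055, -0.0, 0.2, 5.1, -33.8]
```

>>> send_rows --pt "0 0.055 0 -22 5 -25.6 0" --pt "0 0.055 0 -20.6 5 -26.8 0" --pt "0 0.055 0 -19 5 -28 0" --pt "0 0.055 0 -17.5 5 -29 0" --pt "0 0.055 0 -16 5 -30 0" --pt "0 0.055 0 -14 5 -30.6 0" --pt "0 0.055 0 -12.5 5 -31.4 0" --pt "0 0.055 0 -11 5 -32 0"

```text
t: 1.75
eef_pos: [0.3606, 0.398, 0.19]
tool_rot: [0.656, -0.652, -0.27, 0.268]
contact_force: [-0.0, -0.3, -0.5]
gripper_width: -0.0
```

>>> send_rows --pt "0 0.055 0 -9 5 -32.6 0" --pt "0 0.055 0 -7 5 -33 0" --pt "0 0.055 0 -5.3 5 -33.4 0" --pt "0 0.055 0 -3.5 5 -33.6 0" --pt "0 0.055 0 -1.6 5 -33.8 0" --pt "0 0.055 0 0 5 -33.8 0"

```text
t: 2.35
eef_pos: [0.463, 0.214, 0.1592]
tool_rot: [0.694, -0.687, -0.155, 0.152]
contact_force: [0.7, 0.5, -0.5]
gripper_width: -0.0
```

```bash
python3 -c "
from h import *
plan([.461,.224,.16],26,2)
w=cam('wrist'); im=w['img'].copy()
for X,c in (((.461,.224,.067),(255,0,0)),((.541,.086,.131),(0,255,0))):
  u=proj(w,X,True); print(u); cv2.drawMarker(im,tuple(int(round(v)) for v in u),c,0,8)
for n in ('zero_button_top','meter'): print(n,[(round(d['score'],2),np.round(d['xy'],1).tolist(),int(d['region'].sum())) for d in vision.cut_out('wrist',n)][:3])
cv2.imwrite('pics/w1.png',im[:,:,::-1])"
```

```text
rv [-0.009 -0.017  0.007] d [-0.002   0.01    0.0008] q [-0.82, 0.3, 0.32, 2.04, -0.14, 0.82, 0.02] F [ 0.7  0.5 -0.5]
[-0.004, -0.008, 0.003, 1.2, -0.4, 4.9]
[-0.004, -0.008, 0.003, 1.3, -0.4, 4.9]
[317.64821518 229.34568748]
[338.64609342 474.29865571]
zero_button_top [(0.98, [315.2, 227.3], 1397)]
meter [(0.81, [363.5, 225.6], 46638)]
```

View pics/w1.png

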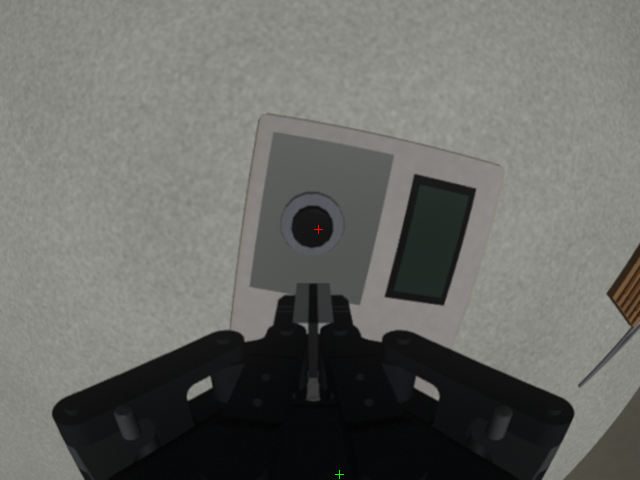

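```bash
python3 -c "
from h import *
plan([.4585,.2235,.075],26,4)"
```

```text
rv [-0.007 -0.02   0.006] d [-0.0047  0.0109 -0.084 ] q [-0.82, 0.3, 0.32, 2.04, -0.14, 0.82, 0.02] F [-0.3  0.7  0.6]
[-0.002, -0.005, 0.001, -0.0, 21.0, 2.8]
[-0.002, -0.005, 0.001, 0.0, 21.0, 2.8]
[-0.002, -0.005, 0.001, 0.1, 21.0, 2.9]
[-0.002, -0.005, 0.001, 0.1, 21.0, 2.9]
```

>>> send_rows --pt "-0.003 -0.005 0.002 0 21 3 0" --pt "-0.003 -0.005 0.002 0 21 3 0" --pt "0 -0.005 0 0 21 3 0" --pt "0 0 0 0 18 3 0" --pt "0 0 0 0 0 0 0"

```text
t: 3.0
eef_pos: [0.458, 0.2309, 0.0776]
tool_rot: [0.691, -0.686, -0.163, 0.158]
contact_force: [0.1, -0.8, -0.4]
gripper_width: -0.001
```

>>> send_rows --pt "0 0 0 0 4 0 0" --pt "0 0 0 0 3 0 0" --pt "0 0 0 0 3 0 0"

```text
t: 3.3
eef_pos: [0.4587, 0.2333, 0.0691]
tool_rot: [0.692, -0.685, -0.165, 0.158]
contact_force: [-1.0, 0.4, 0.4]
gripper_width: -0.001
```

```bash
python3 -c "
from h import *
plan([.4585,.2235,.070],26,2)"
```

```text
rv [-0.007  0.007  0.01 ] d [-0.0002 -0.0098  0.0009] q [-0.8, 0.45, 0.26, 2.09, -0.2, 0.62, 0.06] F [-1.   0.4  0.4]
[-0.003, 0.004, 0.005, -2.3, -0.5, -4.3]
[-0.003, 0.004, 0.005, -2.3, -0.5, -4.4]
```

>>> send_rows --pt "-0.004 0.003 0.005 -2.3 -0.5 -4.3 0" --pt "-0.004 0.003 0.005 -2.3 -0.5 -4.3 0" --pt "0 0 0 0 0 0 0"

```text
t: 3.6
eef_pos: [0.4591, 0.2227, 0.0711]
tool_rot: [-0.688, 0.69, 0.16, -0.158]
contact_force: [-0.6, -0.4, -0.7]
gripper_width: -0.001
```

```bash
python3 -c "
from h import *
plan([.4585,.2235,.070],26,1)"
```

```text
rv [0.002 0.    0.001] d [-0.0006  0.0008 -0.0011] q [-0.79, 0.44, 0.27, 2.09, -0.19, 0.63, 0.06] F [-0.6 -0.4 -0.7]
[0.002, 0.0, 0.001, -0.2, 1.1, 1.0]
```

Centred and vertical. Press down.

>>> send_rows --pt "0 0 0 0 4 0 0" --pt "0 0 0 0 3 0 0" --pt "0 0 0 0 3 0 0"

```text
t: 3.9
eef_pos: [0.4597, 0.2227, 0.0614]
tool_rot: [-0.689, 0.689, 0.16, -0.158]
contact_force: [-1.7, -0.5, 4.5]
gripper_width: -0.002
```

>>> send_rows --pt "0 0 0 0 1.5 0 0" --pt "0 0 0 0 1.5 0 0"

```text
t: 4.1
eef_pos: [0.4599, 0.2228, 0.0606]
tool_rot: [0.689, -0.689, -0.159, 0.158]
contact_force: [-8.0, -4.2, 33.0]
gripper_width: 0.001
```

>>> send_rows --pt "0 0 0 0 -5 0 0" --pt "0 0 0 0 -20 0 0" --pt "0 0 0 0 -45 0 0" --pt "0 0 0 0 -45 0 0" --pt "0 0 0 0 -40 0 0"

```text
t: 4.6
eef_pos: [0.4563, 0.2209, 0.2147]
tool_rot: [-0.687, 0.691, 0.155, -0.162]
contact_force: [-0.4, 0.5, -0.1]
gripper_width: 0.003
```

```bash
python3 -c "
from h import *
plan([.503,-.31,.25],0,16)"
```

```text
rv [ 0.005  0.453 -0.01 ] d [ 0.0467 -0.5309  0.0353] q [-0.87, 0.23, 0.34, 1.98, -0.09, 0.96, -0.03] F [-0.4  0.5 -0.1]
[0.0, 0.028, -0.001, -11.9, -2.0, -31.1]
[0.0, 0.028, -0.001, -11.0, -2.0, -31.4]
[0.0, 0.028, -0.001, -10.1, -2.0, -31.7]
[0.0, 0.028, -0.001, -9.2, -2.1, -32.0]
[0.0, 0.028, -0.001, -8.3, -2.1, -32.3]
[0.0, 0.028, -0.001, -7.4, -2.1, -32.5]
[0.0, 0.028, -0.001, -6.5, -2.1, -32.7]
[0.0, 0.028, -0.001, -5.5, -2.1, -32.9]
[0.0, 0.028, -0.001, -4.6, -2.1, -33.0]
[0.0, 0.028, -0.001, -3.7, -2.1, -33.1]
[0.0, 0.028, -0.001, -2.7, -2.1, -33.2]
[0.0, 0.028, -0.001, -1.8, -2.2, -33.3]
[0.0, 0.028, -0.001, -0.9, -2.2, -33.3]
[0.0, 0.028, -0.001, 0.1, -2.2, -33.3]
[0.0, 0.028, -0.001, 1.0, -2.2, -33.3]
[0.0, 0.028, -0.001, 2.0, -2.2, -33.3]
```

>>> send_rows --pt "0 0.028 0 -12 -2 -31 0" --pt "0 0.028 0 -11 -2 -31.4 0" --pt "0 0.028 0 -10 -2 -31.7 0" --pt "0 0.028 0 -9.2 -2 -32 0" --pt "0 0.028 0 -8.3 -2 -32.3 0" --pt "0 0.028 0 -7.4 -2 -32.5 0" --pt "0 0.028 0 -6.5 -2 -32.7 0" --pt "0 0.028 0 -5.5 -2 -33 0"

```text
t: 5.4
eef_pos: [0.4842, -0.0454, 0.2362]
tool_rot: [0.703, -0.701, -0.084, 0.081]
contact_force: [0.7, -0.2, 0.4]
gripper_width: 0.001
```

>>> send_rows --pt "0 0.028 0 -4.6 -2 -33 1" --pt "0 0.028 0 -3.7 -2 -33 1" --pt "0 0.028 0 -2.7 -2 -33 1" --pt "0 0.028 0 -1.8 -2 -33 1" --pt "0 0.028 0 -0.9 -2 -33 1" --pt "0 0.028 0 0 -2 -33 1" --pt "0 0.028 0 1 -2 -33 1" --pt "0 0.028 0 2 -2 -25 1"

```text
t: 6.2
eef_pos: [0.5074, -0.3121, 0.2494]
tool_rot: [0.708, -0.706, -0.001, -0.001]
contact_force: [1.2, 0.1, -0.1]
gripper_width: 0.999
```

```bash
python3 -c "
from h import *
plan([.503,-.344,.25],0,2)
w=cam('wrist'); im=w['img'].copy()
for X,c in (((.503,-.344,.149),(255,0,0)),((.503,-.344,.104),(0,255,0))):
  u=proj(w,X,True); print(u); cv2.drawMarker(im,tuple(int(round(v)) for v in u),c,0,8)
for n in ('core_holder','reference','rack'): print(n,[(round(d['score'],2),np.round(d['xy'],1).tolist(),int(d['region'].sum())) for d in vision.cut_out('wrist',n)][:3])
cv2.imwrite('pics/w2.png',im[:,:,::-1])"
```

```text
rv [-0.002  0.001  0.002] d [-0.0044 -0.0319  0.0006] q [-0.08, 0.39, 0.7, 1.77, -0.28, 1.09, 0.71] F [ 1.2  0.1 -0.1]
[-0.001, 0.0, 0.001, -2.2, -0.3, -15.9]
[-0.001, 0.0, 0.001, -2.2, -0.3, -15.9]
[308.17645636 282.46915027]
[308.64428859 261.74441799]
core_holder [(0.63, [305.2, 266.0], 1561)]
reference [(0.66, [311.7, 122.7], 1634)]
rack [(0.92, [311.0, 185.1], 20150)]
```

View pics/w2.png

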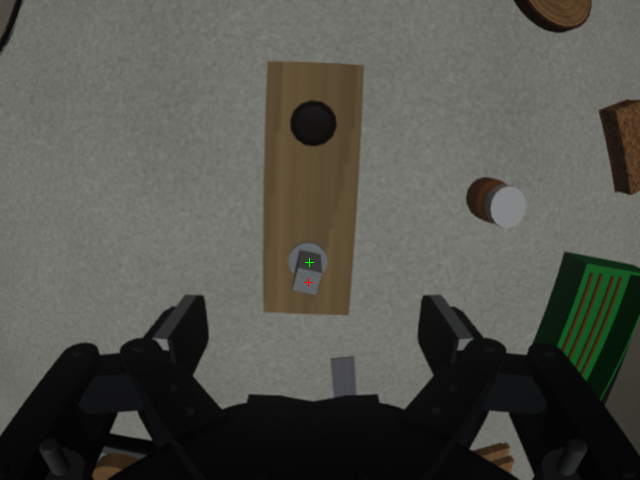

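```bash
python3 -c "
from h import *
im=cv2.imread('pics/w2.png')
w=cam('wrist')['img'][:,:,::-1]
cv2.imwrite('pics/w2c.png',cv2.resize(w[235:305,270:350],(800,700),interpolation=2)[:600])"
```

```text
(no output)
```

View pics/w2c.png

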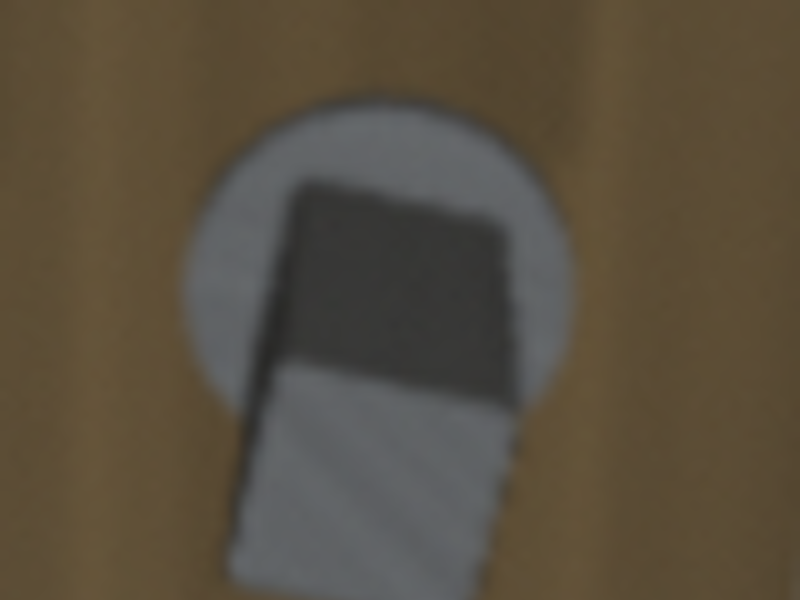

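```bash
python3 -c "
from h import *
plan([.5025,-.345,.18],-12,4)"
```

```text
rv [-0.004  0.214  0.002] d [-0.0052 -0.0361 -0.0691] q [-0.08, 0.39, 0.69, 1.77, -0.28, 1.09, 0.71] F [-0.2 -0.3  0.7]
[-0.001, 0.053, 0.0, -1.4, 17.2, -9.1]
[-0.001, 0.053, 0.0, -0.9, 17.2, -9.1]
[-0.001, 0.053, 0.0, -0.4, 17.3, -9.1]
[-0.001, 0.053, 0.0, 0.1, 17.3, -9.1]
```

>>> send_rows --pt "-0.001 0.053 0 -1.4 17.2 -9.1 1" --pt "-0.001 0.053 0 -0.9 17.2 -9.1 1" --pt "-0.001 0.053 0 -0.4 17.3 -9.1 1" --pt "-0.001 0.053 0 0.1 17.3 -9.1 1" --pt "0 0 0 0 0 0 1"

```text
t: 6.95
eef_pos: [0.5025, -0.3411, 0.1724]
tool_rot: [0.704, -0.702, 0.077, -0.076]
contact_force: [-1.2, 0.4, 0.0]
gripper_width: 0.999
```

```bash
python3 -c "
from h import *
plan([.5025,-.345,.112],-12,4)"
```

```text
rv [-0.004 -0.008 -0.001] d [ 0.     -0.0039 -0.0604] q [-0.01, 0.51, 0.7, 1.81, -0.39, 0.96, 0.63] F [-1.2  0.4  0. ]
[-0.001, -0.002, -0.0, 0.2, 15.1, -1.0]
[-0.001, -0.002, -0.0, 0.2, 15.1, -1.0]
[-0.001, -0.002, -0.0, 0.2, 15.1, -1.0]
[-0.001, -0.002, -0.0, 0.2, 15.1, -1.0]
```

>>> send_rows --pt "-0.001 -0.002 0 0.2 15 -1 1" --pt "-0.001 -0.002 0 0.2 15 -1 1" --pt "-0.001 -0.002 0 0.2 15 -1 1" --pt "-0.001 -0.002 0 0.2 10 -0.5 1" --pt "0 0 0 0 0 0 1"

```text
t: 7.45
eef_pos: [0.5026, -0.3427, 0.1116]
tool_rot: [0.704, -0.703, 0.073, -0.072]
contact_force: [-0.1, 0.2, 0.6]
gripper_width: 1.005
```

```bash
python3 -c "
from h import *
plan([.5025,-.345,.112],-12,1)
w=cam('wrist')
cv2.imwrite('pics/w3.png',w['img'][:,:,::-1])"
```

```text
rv [-0.001  0.004 -0.003] d [-0.0001 -0.0023  0.0004] q [0.03, 0.59, 0.64, 1.85, -0.45, 0.86, 0.69] F [-0.1  0.2  0.6]
[-0.001, 0.004, -0.003, 0.4, -0.4, -2.3]
```

View pics/w3.png

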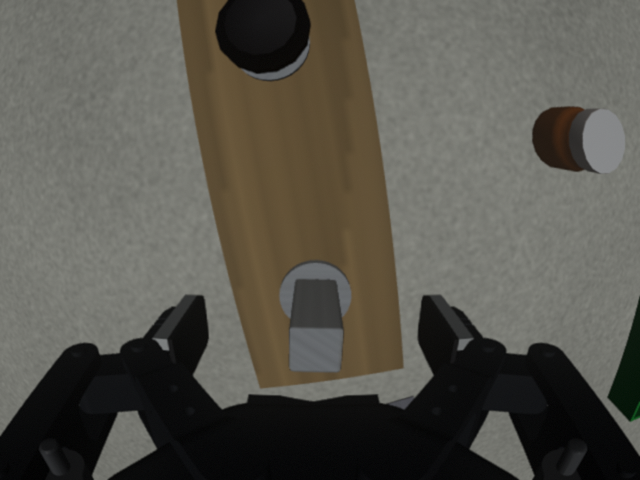

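>>> send_rows --pt "0 0.003 0 0.4 0 -2 1" --pt "0 0 0 0 0 0 1" --pt "0 0 0 0 0 0 0" --pt "0 0 0 0 0 0 0" --pt "0 0 0 0 0 0 0" --pt "0 0 0 0 0 0 0" --pt "0 0 0 0 0 0 0" --pt "0 0 0 0 0 0 0" --grip_force 40

```text
t: 8.3
eef_pos: [0.5045, -0.3463, 0.1152]
tool_rot: [-0.703, 0.704, -0.073, 0.075]
contact_force: [-0.0, -0.0, -0.6]
gripper_width: 0.206
```

```bash
python3 -c "
from h import *
plan([.5025,-.345,.112],-12,1); print(tool()[2]['gripper_width'])"
```

```text
rv [0.001 0.001 0.003] d [-0.002   0.0013 -0.0032] q [0.03, 0.58, 0.65, 1.85, -0.45, 0.86, 0.69] F [-0.  -0.  -0.6]
[0.001, 0.001, 0.003, -2.3, 3.2, 0.9]
0.205772261487333
```

>>> send_rows --pt "0 0 0 0 -8 0 0" --pt "0 0 0 0 -15 0 0" --pt "0 0 0 0 -20 0 0" --pt "0 0 0 0 -20 0 0"

```text
t: 8.7
eef_pos: [0.5026, -0.3452, 0.1798]
tool_rot: [0.704, -0.703, 0.075, -0.073]
contact_force: [-0.1, -0.5, -0.1]
gripper_width: 0.209
```

>>> send_rows --pt "0 0 0 0 -25 0 0" --pt "0 0 0 0 -25 0 0" --pt "0 0 0 0 -25 0 0" --pt "0 0 0 0 -20 0 0" --pt "0 0 0 0 -5 0 0"

```text
t: 9.2
eef_pos: [0.5027, -0.347, 0.2921]
tool_rot: [-0.703, 0.704, -0.073, 0.076]
contact_force: [-0.4, -0.3, -1.0]
gripper_width: 0.202
```

```bash
python3 -c "
from h import *
plan([.541,.086,.29],-12,18); print(tool()[2]['gripper_width'])
for c in ('scene','top'):
  r=cam(c); print(c,[(round(d['score'],2),np.round(d['xy'],1).tolist(),int(d['region'].sum())) for d in vision.cut_out(c,'core_holder')][:2])
"
```

```text
rv [ 0.001 -0.002  0.005] d [ 0.0383  0.433  -0.0021] q [-0.07, 0.39, 0.77, 1.69, -0.29, 1.18, 0.56] F [-0.4 -0.3 -1. ]
[0.0, -0.0, 0.0, -3.0, 0.1, 24.0]
[0.0, -0.0, 0.0, -3.0, 0.1, 24.0]
[0.0, -0.0, 0.0, -3.0, 0.1, 24.0]
[0.0, -0.0, 0.0, -3.0, 0.1, 24.0]
[0.0, -0.0, 0.0, -3.0, 0.1, 24.0]
[0.0, -0.0, 0.0, -3.0, 0.1, 24.0]
[0.0, -0.0, 0.0, -3.0, 0.1, 24.0]
[0.0, -0.0, 0.0, -2.9, 0.1, 24.0]
[0.0, -0.0, 0.0, -2.9, 0.1, 24.0]
[0.0, -0.0, 0.0, -2.9, 0.1, 24.0]
[0.0, -0.0, 0.0, -2.9, 0.1, 24.0]
[0.0, -0.0, 0.0, -2.9, 0.1, 24.0]
[0.0, -0.0, 0.0, -2.9, 0.1, 24.0]
[0.0, -0.0, 0.0, -2.9, 0.1, 24.0]
[0.0, -0.0, 0.0, -2.9, 0.1, 24.0]
[0.0, -0.0, 0.0, -2.9, 0.1, 24.0]
[0.0, -0.0, 0.0, -2.9, 0.1, 24.0]
[0.0, -0.0, 0.0, -2.9, 0.1, 24.0]
0.2022270300902041
scene [(0.73, [288.4, 60.9], 467)]
top [(0.7, [550.8, 305.3], 545), (0.18, [470.3, 197.1], 558)]
```

>>> send_rows --pt "0 0 0 -1.5 0 12 0" --pt "0 0 0 -3 0 24 0" --pt "0 0 0 -3 0 27 0" --pt "0 0 0 -3 0 27 0" --pt "0 0 0 -3 0 27 0" --pt "0 0 0 -3 0 27 0" --pt "0 0 0 -3 0 27 0" --pt "0 0 0 -3 0 27 0"

```text
t: 10.2
eef_pos: [0.5157, -0.1359, 0.2782]
tool_rot: [0.703, -0.703, 0.083, -0.069]
contact_force: [0.4, -0.0, -1.0]
gripper_width: 0.201
```

>>> send_rows --pt "0 0 0 -3 0 27 0" --pt "0 0 0 -3 0 27 0" --pt "0 0 0 -3 0 27 0" --pt "0 0 0 -3 0 27 0" --pt "0 0 0 -3 0 27 0" --pt "0 0 0 -3 0 27 0" --pt "0 0 0 -2 0 18 0" --pt "0 0 0 -1 0 8 0"

```text
t: 11.0
eef_pos: [0.5268, 0.0717, 0.2692]
tool_rot: [-0.703, 0.704, -0.085, 0.059]
contact_force: [-0.0, -0.0, -0.7]
gripper_width: 0.2
```

```bash
python3 -c "
from h import *
plan([.541,.086,.29],-12,3)
"
```

```text
rv [ 0.005  0.005 -0.036] d [0.0142 0.0143 0.0208] q [-0.77, 0.25, 0.64, 1.86, -0.17, 1.12, -0.27] F [-0.  -0.  -0.7]
[0.002, 0.002, -0.012, 3.4, -7.1, 5.6]
[0.002, 0.002, -0.012, 3.5, -7.0, 5.6]
[0.002, 0.002, -0.012, 3.6, -7.0, 5.6]
```

>>> send_rows --pt "0.002 0.002 -0.012 3.8 0.5 5.6 0" --pt "0.002 0.002 -0.012 3.8 0.5 5.6 0" --pt "0.001 0.001 -0.012 3 0.5 4 0" --pt "0 0 0 0 0 0 0"

```text
t: 11.4
eef_pos: [0.5399, 0.0848, 0.2656]
tool_rot: [-0.702, 0.704, -0.074, 0.074]
contact_force: [-0.1, 0.5, -1.3]
gripper_width: 0.203
```

```bash
python3 -c "
from h import *
plan([.541,.086,.265],-12,1)
T=[]
for c in ('scene','top'):
  r=cam(c); im=r['img'].copy(); p,T_,o=tool()
  q=np.array([p[0],p[1],p[2]-.013]); 
  if c=='scene':
    ut=proj(r,q-[0,0,.08]); ub=proj(r,[.541,.086,.131]); print(ut,ub,p)
    cr=im[140:260,320:480]; cv2.imwrite('pics/s3.png',cv2.resize(cr,(800,600),interpolation=2)[:,:,::-1])
  else: cv2.imwrite('pics/t3.png',cv2.resize(im[215:335,210:370],(800,600),interpolation=2)[:,:,::-1]); print(proj(r,q-[0,0,.08]),proj(r,q))
"
```

```text
rv [0.002 0.    0.   ] d [ 0.0011  0.0012 -0.0006] q [-0.79, 0.26, 0.64, 1.86, -0.17, 1.08, -0.3] F [-0.1  0.5 -1.3]
[0.002, 0.0, 0.0, 0.9, 0.6, 1.4]
[401.59417363 223.03071742] [398.66623722 239.17354306] [0.53971736 0.08436863 0.2656478 ]
[268.38047207 284.99209698] [262.47894477 285.65547362]
```

View pics/s3.png

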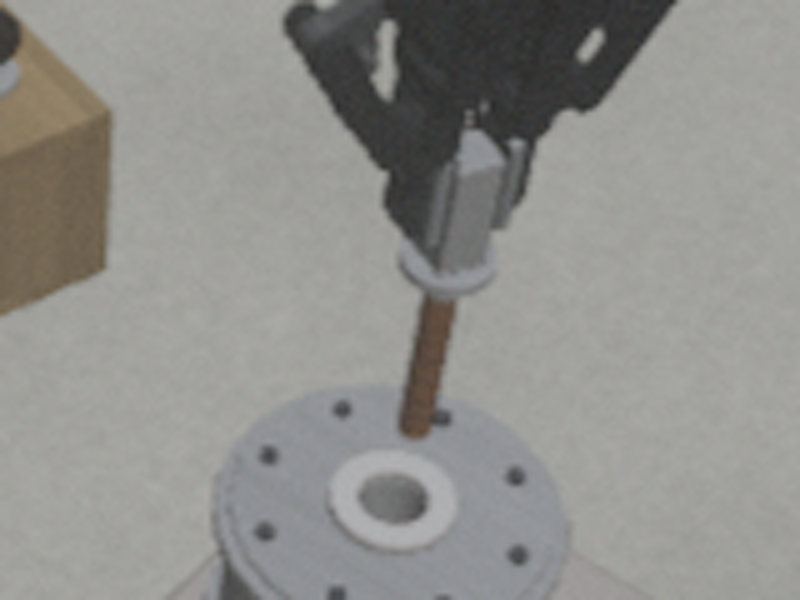

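View pics/t3.png

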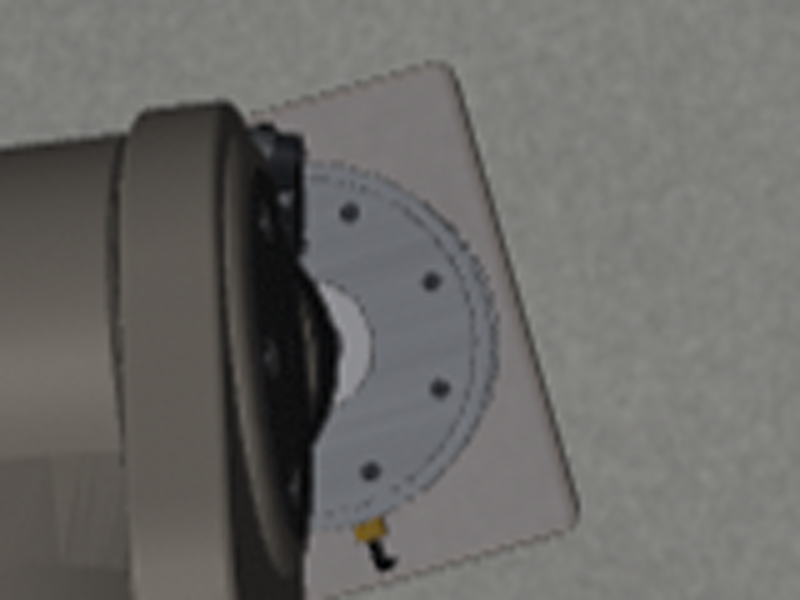

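```bash
python3 -c "
from h import *
r=cam('scene'); p,T,o=tool(); q=p-[0,0,.013]; print(p)
for z in (0,.002,-.08): print(z,proj(r,q+[0,0,z]))
for d in ([.005,0,0],[0,.005,0],[0,0,.005]): print(d, proj(r,q+d)-proj(r,q))
"
```

```text
[0.53972299 0.08417911 0.26585528]
0 [407.95717446 189.93451281]
0.002 [408.13081514 189.04327357]
-0.08 [401.53667145 222.88879747]
[0.005, 0, 0] [-2.28297894  1.1865193 ]
[0, 0.005, 0] [2.03921681 1.71416139]
[0, 0, 0.005] [ 0.43540453 -2.23478517]
```

```bash
python3 -c "
from h import *
w=cam('wrist'); p,T,o=tool(); im=w['img'].copy()
for n,X in (('bore',[.541,.086,.131]),('org',p-[0,0,.013]),('tip',p-[0,0,.093]),('tcp',p)): print(n,proj(w,X,True))
for d in ([.005,0,0],[0,.005,0],[0,0,.005]): print(d, proj(w,p-[0,0,.093]+d,True)-proj(w,p-[0,0,.093],True))
cv2.imwrite('pics/w4.png',cv2.resize(im[160:340,200:440],(800,600),interpolation=2)[:,:,::-1])
"
```

```text
bore [315.56107625 223.26299264]
org [315.73156169 289.36598953]
tip [314.72983199 240.84681651]
tcp [315.97985084 301.5642628 ]
[0.005, 0, 0] [ 7.40776363 -1.53294338]
[0, 0.005, 0] [-1.58982329 -7.14791185]
[0, 0, 0.005] [0.04458999 2.13675697]
```

View pics/w4.png

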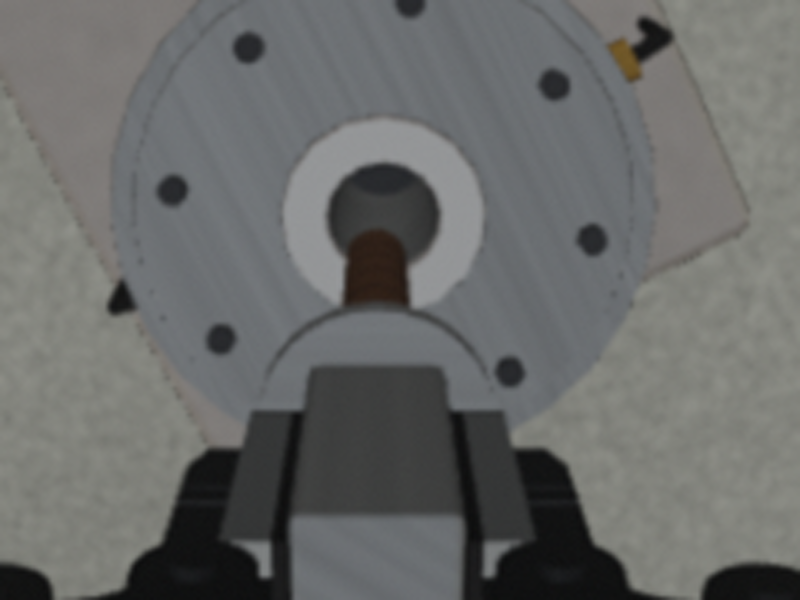

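```bash
python3 -c "
from h import *
from scipy.optimize import least_squares
w=cam('wrist'); s=cam('scene'); p,T,o=tool()
W=lambda x,y:np.array([200+x/3.3333,160+y/3.3333])
obs=[(w,1,(-9,9,49),W(291,515)),(w,1,(9,9,49),W(466,515)),(w,1,(-9,9,4),W(312,367)),(w,1,(9,9,4),W(443,367)),(w,1,(0,0,-80),W(377,259)),(s,0,(0,0,-80),(403,226)),(s,0,(0,0,2),(409.4,193))]
L=p+0
def f(v,full=False):
  A=T@R.from_rotvec([v[3],0,v[4]]).as_matrix(); res=[]
  for c,fi,l,u in obs:
    X=p+A@(np.array([l[0],-l[2],l[1]])/1000+v[:3]/1000); res+=list(proj(c,X,fi)-u)
  return np.array(res+[v[3]*20,v[4]*20])
for nm,sl in (('all',7),('wrist',5)):
  ob=obs; obs=ob[:sl]; r=least_squares(f,[0,13,0,0,0]); obs=ob
  A=T@R.from_rotvec([r.x[3],0,r.x[4]]).as_matrix()
  print(nm,'off tool mm',r.x[:3].round(1),'tilt',r.x[3:].round(3),'org',(p+A@r.x[:3]/1000).round(4),'tip',(p+A@((r.x[:3]+[0,80,0])/1000)).round(4)); print(r.fun.round(1))
print('bore w',plane(w,W(384,215.5),.131,True),p)
"
```

```text
all off tool mm [-1.1 20.7 -0.8] tilt [0.006 0.002] org [0.5385 0.0841 0.2452] tip [0.5384 0.0844 0.1652]
[ 0.2  0.5 -0.2  0.3 -0.1 -0.9 -0.2 -1.  -0.4  0.3 -1.4 -0.5 -1.4 -0.9
  0.1  0. ]
wrist off tool mm [-1.1 21.2 -1.1] tilt [ 0.005 -0.   ] org [0.5385 0.0837 0.2447] tip [0.5386 0.084  0.1647]
[ 0.3  0.4 -0.4  0.3  0.1 -0.6 -0.  -0.7 -0.   0.7  0.1 -0. ]
bore w [0.54052347 0.08507601 0.131     ] [0.53975165 0.08450611 0.26589775]
```

>>> send_rows --pt "0 0 0 1 0 0.7 0" --pt "0 0 0 0.8 8 0.7 0" --pt "0 0 0 0 8 0 0" --pt "0 0 0 0 0 0 0"

```text
t: 12.1
eef_pos: [0.5419, 0.0852, 0.2486]
tool_rot: [-0.703, 0.704, -0.074, 0.074]
contact_force: [-1.2, 0.5, -1.0]
gripper_width: 0.205
```

```bash
python3 -c "
from h import *
plan([.5418,.0856,.1615],-12,8)"
```

```text
rv [ 0.002 -0.001  0.   ] d [-0.0001  0.0004 -0.0871] q [-0.78, 0.28, 0.63, 1.87, -0.19, 1.05, -0.29] F [-1.2  0.5 -1. ]
[0.0, -0.0, 0.0, -0.0, 10.9, 0.1]
[0.0, -0.0, 0.0, -0.0, 10.9, 0.1]
[0.0, -0.0, 0.0, -0.0, 10.9, 0.1]
[0.0, -0.0, 0.0, -0.0, 10.9, 0.1]
[0.0, -0.0, 0.0, -0.0, 10.9, 0.1]
[0.0, -0.0, 0.0, -0.0, 10.9, 0.1]
[0.0, -0.0, 0.0, -0.0, 10.9, 0.1]
[0.0, -0.0, 0.0, -0.0, 10.9, 0.1]
```

Tip now ≈17 mm above the mouth. Descend in two short steps and check drift.

>>> send_rows --pt "0 0 0 0 8 0.1 0" --pt "0 0 0 0 8 0.1 0" --pt "0 0 0 0 8 0.1 0"

```text
t: 12.4
eef_pos: [0.5423, 0.0855, 0.2231]
tool_rot: [-0.703, 0.704, -0.074, 0.075]
contact_force: [0.2, -0.3, -0.7]
gripper_width: 0.205
```

```bash
python3 -c "
from h import *
plan([.5418,.0856,.1615],-12,7)"
```

```text
rv [ 0.001 -0.001  0.001] d [-0.0005  0.0001 -0.0616] q [-0.77, 0.31, 0.62, 1.9, -0.21, 0.99, -0.27] F [ 0.2 -0.3 -0.7]
[0.0, -0.0, 0.0, -0.1, 8.8, 0.0]
[0.0, -0.0, 0.0, -0.1, 8.8, 0.0]
[0.0, -0.0, 0.0, -0.1, 8.8, 0.0]
[0.0, -0.0, 0.0, -0.1, 8.8, 0.0]
[0.0, -0.0, 0.0, -0.1, 8.8, 0.0]
[0.0, -0.0, 0.0, -0.1, 8.8, 0.0]
[0.0, -0.0, 0.0, -0.1, 8.8, 0.0]
```

>>> send_rows --pt "0 0 0 -0.1 8 0 0" --pt "0 0 0 -0.1 8 0 0" --pt "0 0 0 -0.1 8 0 0"

```text
t: 12.7
eef_pos: [0.5417, 0.0855, 0.1965]
tool_rot: [-0.702, 0.704, -0.074, 0.074]
contact_force: [0.3, -0.2, -0.3]
gripper_width: 0.202
```

```bash
python3 -c "
from h import *
plan([.5418,.0856,.1615],-12,4)"
```

```text
rv [ 0.002 -0.001  0.   ] d [ 0.0001  0.0001 -0.035 ] q [-0.75, 0.35, 0.6, 1.93, -0.24, 0.94, -0.25] F [ 0.3 -0.2 -0.3]
[0.001, -0.0, 0.0, 0.0, 8.7, 0.1]
[0.001, -0.0, 0.0, 0.0, 8.7, 0.1]
[0.001, -0.0, 0.0, 0.0, 8.7, 0.1]
[0.001, -0.0, 0.0, 0.0, 8.7, 0.0]
```

Go to ~10 mm above the final height, then look.

>>> send_rows --pt "0 0 0 0 8 0.1 0" --pt "0 0 0 0 8 0.1 0" --pt "0 0 0 0 6 0 0" --pt "0 0 0 0 0 0 0"

```text
t: 13.1
eef_pos: [0.5409, 0.0855, 0.171]
tool_rot: [-0.702, 0.704, -0.075, 0.073]
contact_force: [0.2, 0.3, -0.4]
gripper_width: 0.203
```

```bash
python3 -c "
from h import *
plan([.5418,.0856,.1615],-12,1)
w=cam('wrist');s=cam('scene');p,T,o=tool();print(p)
q=np.array([p[0]-.0012,p[1]-.0005,p[2]-.0206])
print('org s',proj(s,q),'bore s',proj(s,[.5405,.085,.131]),'org w',proj(w,q,1),'bore w',proj(w,[.5405,.085,.131],1))
a=cv2.resize(s['img'][185:260,360:440],(480,450),interpolation=2);b=cv2.resize(w['img'][205:325,270:355],(319,450),interpolation=2)
cv2.imwrite('pics/c5.png',np.hstack([a,b])[:,:,::-1])"
```

```text
rv [ 0.003 -0.001 -0.002] d [ 0.0009  0.0001 -0.0095] q [-0.74, 0.38, 0.59, 1.95, -0.27, 0.89, -0.22] F [ 0.2  0.3 -0.4]
[0.003, -0.001, -0.002, 0.9, 9.5, 0.3]
[0.54145949 0.08554017 0.17185642]
org s [400.0520324  231.38415783] bore s [398.5146935  238.72102282] org w [314.54367453 284.87968921] bore w [314.87420593 269.84956429]
```

View pics/c5.png

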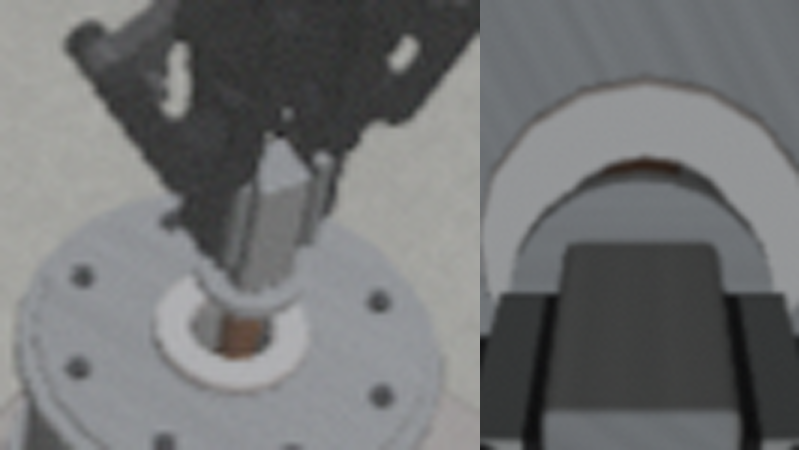

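```bash
python3 -c "
from h import *
w=cam('wrist');s=cam('scene');p,T,o=tool();print(p)
c=lambda u,v:((u-270)*3.75+480,(v-205)*3.75)
z=T[:,2]; b=np.array([.5405,.085,.131]); q=np.array([p[0]-.0012,p[1]-.0005,p[2]-.0206])
pr=lambda n,X:print(n,np.round(c(*proj(w,X,1)),1))
pr('sleeve top',b+.024*z); pr('hole top',b+.013*z); pr('flange under rim',q+.016*z); pr('flange upper rim',q+.016*z+[0,0,.004]); pr('grip base front',q+.009*z+[0,0,.004]); pr('grip top front',q+.009*z+[0,0,.049])
sc=lambda X:np.round((proj(s,X)-[360,185])*6,1)
v=s['R'].T@[0,0,1]; 
for n,X in (('flange mid',q+[0,0,.002]),('core at mouth',[q[0],q[1],.131]),('core 10mm in',[q[0],q[1],.121]),('bore',b),('sleeve -',b)): print(n,sc(X))
for k in (1,-1): print('hole x edges approx', sc(b+k*.013*s['R'].T[:,0]))
"
```

```text
[0.54175405 0.08562071 0.17232965]
sleeve top [644.1  76.1]
hole top [644.1 153.7]
flange under rim [644.8 178.3]
flange upper rim [644.9 188.5]
grip base front [644.9 243.1]
grip top front [646.5 414.6]
flange mid [240.8 273.4]
core at mouth [231.2 322.6]
core 10mm in [227.1 343.7]
bore [231.1 322.3]
sleeve - [231.1 322.3]
hole x edges approx [273.2 322.3]
hole x edges approx [188.9 322.3]
```

>>> send_rows --pt "0 0 0 0.3 0 -1.5 0" --pt "0 0.1 0 0 0 0 0" --pt "0 0.1 0 0 0 0 0" --pt "0 0.1 0 0 0 0 0"

```text
t: 13.7
eef_pos: [0.5428, 0.0837, 0.174]
tool_rot: [0.683, -0.683, 0.181, -0.183]
contact_force: [-0.6, -0.9, 0.1]
gripper_width: 0.202
```

```bash
python3 -c "
from h import *
plan([.5418,.0841,.172],-72,7)"
```

```text
rv [-0.002  0.736  0.002] d [-0.001   0.0004 -0.002 ] q [-0.79, 0.39, 0.67, 1.95, -0.31, 0.9, -0.49] F [-0.6 -0.9  0.1]
[-0.0, 0.105, 0.0, -0.2, 0.3, -0.0]
[-0.0, 0.105, 0.0, -0.1, 0.3, -0.0]
[-0.0, 0.105, 0.0, -0.1, 0.3, -0.1]
[-0.0, 0.105, 0.0, -0.1, 0.3, -0.1]
[-0.0, 0.105, 0.0, -0.1, 0.3, -0.1]
[-0.0, 0.105, 0.0, -0.1, 0.3, -0.1]
[-0.0, 0.105, 0.0, -0.1, 0.3, -0.1]
```

>>> send_rows --pt "0 0.105 0 -0.4 0 0 0" --pt "0 0.105 0 -0.3 0 0 0" --pt "0 0.105 0 -0.3 0 0 0" --pt "0 0.105 0 -0.1 0 0 0"

```text
t: 14.1
eef_pos: [0.5429, 0.0842, 0.1757]
tool_rot: [0.629, -0.626, 0.324, -0.327]
contact_force: [-0.0, -0.1, -0.5]
gripper_width: 0.207
```

```bash
python3 -c "
from h import *
plan([.5418,.0841,.172],-72,3)"
```

```text
rv [-0.006  0.299  0.001] d [-0.0011 -0.0001 -0.0037] q [-0.87, 0.42, 0.78, 1.96, -0.37, 0.91, -0.86] F [-0.  -0.1 -0.5]
[-0.002, 0.1, 0.0, -0.2, 1.2, -0.3]
[-0.002, 0.1, 0.0, -0.1, 1.2, -0.3]
[-0.002, 0.1, 0.0, -0.1, 1.2, -0.3]
```

>>> send_rows --pt "-0.002 0.1 0 -0.2 1.2 -0.4 0" --pt "-0.002 0.1 0 -0.2 1.2 -0.4 0" --pt "-0.002 0.1 0 -0.2 1.2 -0.4 0" --pt "0 0 0 0 0 0 0"

```text
t: 14.5
eef_pos: [0.5424, 0.0844, 0.1735]
tool_rot: [0.57, -0.568, 0.419, -0.421]
contact_force: [0.3, 0.6, 0.2]
gripper_width: 0.204
```

```bash
python3 -c "
from h import *
plan([.5418,.0841,.172],-72,1)
w=cam('wrist');s=cam('scene');p,T,o=tool();print(p)
z=T[:,2]; b=np.array([.5405,.085,.131]); 
c=lambda u,v:((u-270)*3.75+480,(v-205)*3.75)
for n,X in (('bore',b),('sleeve top',b+.024*z),('hole top',b+.013*z)): print(n,np.round(c(*proj(w,X,1)),1))
a=cv2.resize(s['img'][185:260,360:440],(480,450),interpolation=2);b=cv2.resize(w['img'][205:325,270:355],(319,450),interpolation=2)
cv2.imwrite('pics/c6.png',np.hstack([a,b])[:,:,::-1])"
```

```text
rv [-0.003 -0.015  0.001] d [-0.0006 -0.0003 -0.0015] q [-0.93, 0.45, 0.86, 1.96, -0.42, 0.92, -1.12] F [0.3 0.6 0.2]
[-0.003, -0.015, 0.001, 0.1, 1.5, -0.7]
[0.54256344 0.08430527 0.17370659]
bore [633.7 240.6]
sleeve top [632.6  75.9]
hole top [633.1 152.8]
```

View pics/c6.png

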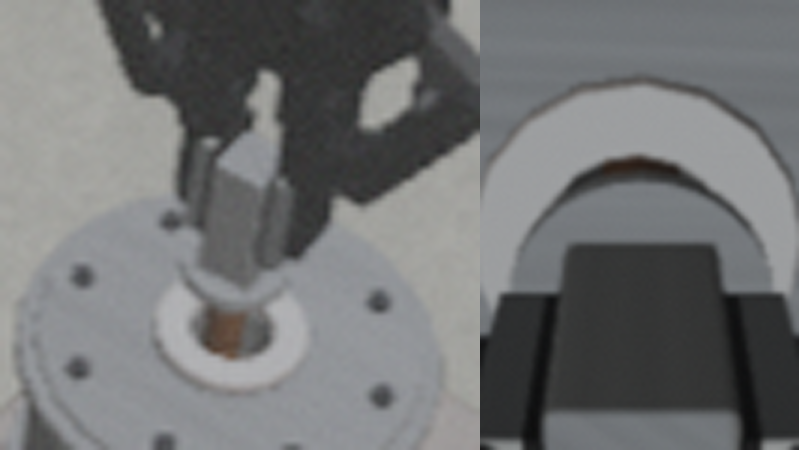

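>>> send_rows --pt "0 0 0 -0.2 4 -0.8 0" --pt "0 0 0 0 4 0 0" --pt "0 0 0 0 1 0 0" --pt "0 0 0 0 0 0 0"

```text
t: 15.0
eef_pos: [0.5418, 0.0841, 0.1642]
tool_rot: [0.572, -0.569, 0.417, -0.418]
contact_force: [0.6, -0.1, -1.0]
gripper_width: 0.207
```

```bash
python3 -c "
from h import *
plan([.5416,.0842,.1615],-72,1)
w=cam('wrist');s=cam('scene');p,T,o=tool();print(p)
z=T[:,2]; x=T[:,0]; b=np.array([.5405,.085,.131]); q=p+T@[-.0011,.0206,-.0008]; print('org',q)
c=lambda u,v:((u-270)*3.75+480,(v-205)*3.75)
for n,X in (('sleeve top',b+.024*z),('hole top',b+.013*z),('flange under',q+.016*z),('gripbase',q+.009*z+[0,0,.004]),('griptop L',q+.009*z-.009*x+[0,0,.049]),('griptop R',q+.009*z+.009*x+[0,0,.049])): print(n,np.round(c(*proj(w,X,1)),1))
sc=lambda X:np.round((proj(s,X)-[360,185])*6,1)
for n,X in (('flange mid',q+[0,0,.002]),('grip top',q+[0,0,.049]),('bore',b),('flange10',[b[0],b[1],.143])): print(n,sc(X))
a=cv2.resize(s['img'][185:260,360:440],(480,450),interpolation=2);b=cv2.resize(w['img'][205:325,270:355],(319,450),interpolation=2)
cv2.imwrite('pics/c7.png',np.hstack([a,b])[:,:,::-1])"
```

```text
rv [-0.004 -0.007 -0.   ] d [-0.0002  0.0001 -0.0027] q [-0.91, 0.46, 0.84, 1.97, -0.44, 0.9, -1.11] F [ 0.6 -0.1 -1. ]
[-0.004, -0.007, -0.0, -0.1, 2.7, -0.2]
[0.54185543 0.08418298 0.16439192]
org [0.5408399  0.08501831 0.14378899]
sleeve top [633.2  87.3]
hole top [633.4 167.9]
flange under [633.6 172.6]
gripbase [633.6 237.1]
griptop L [533.4 403.2]
griptop R [729.5 403.1]
flange mid [236.5 291. ]
grip top [257.3 184.1]
bore [231.1 322.3]
flange10 [236.1 296.6]
```

View pics/c7.png

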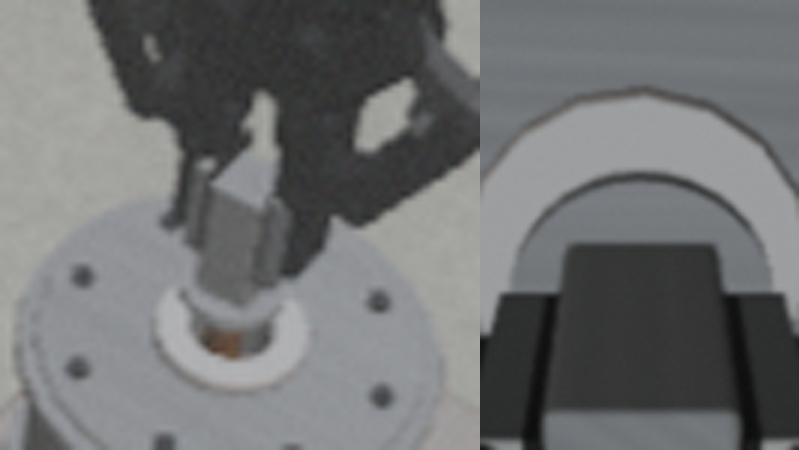

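>>> send_rows --pt "-0.003 0 0 0 2.6 0 0" --pt "0 0 0 0 0 0 0" --pt "0 0 0 0 0 0 0"

```text
t: 15.4
eef_pos: [0.5421, 0.0842, 0.1617]
tool_rot: [0.571, -0.57, 0.417, -0.418]
contact_force: [0.8, 0.0, -0.5]
gripper_width: 0.205
```

```bash
python3 -c "
from h import *
plan([.5416,.0842,.1615],-72,1); print(tool()[0])"
```

```text
rv [-0.001 -0.007 -0.   ] d [-0.0005 -0.     -0.0002] q [-0.91, 0.46, 0.84, 1.97, -0.44, 0.9, -1.1] F [ 0.8  0.  -0.5]
[-0.001, -0.007, -0.0, -0.1, 0.2, -0.4]
[0.54206261 0.08420648 0.16172025]
```

On target, still, upright, no contact force. Hand in.

```bash
python3 -c "
from h import *
print(np.abs(tool()[2]['joint_vel']).max()); print(order.hand_in())"
```

```text
0.002350213584664099
the job is handed in; nothing more can be done
None
```

I zeroed the meter, then took the core holder from the rack and lowered the core into the guide hole. It is held there, and the job was handed in at about 15.5 s; no verdict came back.

- **Zero button:** I pressed it straight down with the cavity empty until it stopped. The reading was 33 N at 60.6 mm tool height, where fully down is 61 mm. I then raised the tool clear. I did not look at the cap afterwards to see it come back up.
- **Final pose:**
  - The flange is about 10 mm above the mouth, give or take about 2 mm. That comes from the camera fit and the tool pose.
  - The tool was within about 2 mrad of vertical, the joints were still, and the grip held at 17 mm opening.
- **Contact:** wrist forces were 1.3 N or less whenever I read them during the descent, so there was no sign of touching the meter.
- **Centring:** this was the one disagreement. Partway down, the scene camera put the core 3–4 mm off centre, while the wrist camera put it only about 1 mm off. I shifted it 1.5 mm, turned the gripper 60° and looked again from the side. After a further 0.8 mm shift, both cameras agreed it was centred to about 1 mm. I then lowered it the last 2.5 mm without another picture.
- **Other objects:** the arm stayed clear of the reference rod, tree disc and jar. I did not look at them again at the end.
- **Pictures:** I viewed 12, two over the budget, to settle the centring.

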